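Fold out the crank and clamp the charging case in its dock

TASK

Clamp the navy charging case in the crank dock: first swing the folded crank handle up until it stands fully upright, then turn the crank clockwise (seen from above) until the jaw has pushed the case square against the backstop's bumper and holds it snugly, with about 14 N (8 to 22 N is fine, more than 30 N at any moment would harm the case). Then let go, leaving the handle up and the case clamped, and do not disturb the other things.

Things in the scene. Friction and masses are not known exactly. Their poses are not given: they have to be found in the camera images.
- dock: Fixed crank dock, origin on the table under the crank axis. Aluminium base plate 110 (x) x 310 (y, from -65 to +245) x 12 mm high; white gearbox 110 x 120 x 33 mm on it, centred on the crank axis, its top 45 mm above the table. The jaw slides from the gearbox along the dock's +y towards the backstop; the case stands between them on the plate.
- crank_axis (a point): Point on the crank's vertical turning axis, 65 mm above the table, at the top of the arm's hub. Force at the upright handle (45 mm out): 8 N to overcome the crank's friction brake (0.36 N m), plus about 0.3 of the jaw's force on the case. The brake keeps the jaw where it is left, under load up to 24 N.
- handle_hinge (a point): Hinge of the folding handle at the crank arm's outer end, 45 mm from the crank axis, 76 mm above the table; its axis is level and square to the arm. The arm is a flat bar 12 mm wide, its top 65 mm above the table, on a hub 16 mm across. With the handle upright this point is its foot. The point's x axis points along the arm, away from the crank axis.
- handle_end (a point): Free end of the handle, 59 mm from the hinge. The handle is a black sleeve of 18 mm diameter covering 15 to 59 mm from the hinge, and it spins freely on its stem. Folded, it lies level above the arm, pointing from the hinge to the crank axis and 14 mm past it, 76 mm above the table (its underside 22 mm above the gearbox top); upright its end is 135 mm above the table.
- handle (a joint): Folding hinge of the handle, rad: 0 folded flat on the arm, 1.57 upright, stop at 1.60 (just past upright). A friction hinge (0.04 N m) that stays where it is left; count it as fully upright above 1.4.
- crank (a joint): Crank angle, rad, growing as it turns clockwise seen from above (the closing way); range 0 to 6.7. Each rad drives the jaw 15 mm towards the backstop. Once the case is against the backstop the jaw force climbs steeply, by about 15 N per mm of jaw travel (0.22 N per mrad of crank).
- case: Loose navy plastic charging case, origin under its centre: a 56 x 56 x 40 mm block with a round twist lid 48 mm across and 8 mm high on top, and a thin 4 mm bar on that; 0.15 to 0.31 kg. It stands on the dock plate (12 mm above the table), between jaw and backstop, with a gap to each and up to 3.5 degrees askew; square to the dock when clamped.
- dish: White ceramic dish, 90 mm across, 24 mm high, origin under its centre, on the table beside the dock. Leave alone.
- flashlight: Aluminium flashlight lying on the table beside the dock, 115 mm long along its y, 32 mm high. Leave alone.
- tip_holder: Wooden ear-tip holder with eight small pegs, 44 x 90 mm, 31 mm high, on the table beside the gearbox. Leave alone.
- mug: Ceramic mug, 80 mm across, 85 mm high. Leave alone.
- earbud_box: Small rounded white box, 62 x 48 x 26 mm. Leave alone.
- watch_tin: Square steel tin, 85 x 85 x 40 mm. Leave alone.
- glasses_case: Rounded dark glasses case, 160 x 60 x 40 mm. Leave alone.
- jaw: Sliding jaw, a plate 84 wide x 36 high (13 to 49 mm above the table) x 11 mm thick with a springy rubber pad on its face; origin at table height in the plane of the pad's face, which looks to the dock's +y. At crank 0 the face lies at dock y = 75 mm, and 15 mm farther per rad.
- backstop: Backstop plate 96 wide x 44 mm high (to 57 mm above the table), origin at table height in the plane of its face, which looks to the dock's -y; set at dock y = 208 to 224 mm, it stays there. It carries a black bumper (60 x 30 mm) on two screws whose front, which the case meets, stands 6 to 12 mm before the plate's face: how far was set by an earlier user and is not measured, so feel for it.
There are look-alikes about, which are no part of the job. There is more than one size of the case; the job needs the largest.

How it is judged:
By the outcome, as a careful person would: the job done as asked, in the order asked, and still so for the second after the job is handed in, with the robot touching nothing.
It also fails if it takes over 72 s, if anything falls off the work surface, if the arm or the gripper's body presses on something with over 40 N, if the wrist force passes 120 N, or if a joint passes its speed limit or range.

ROBOT

A 6-joint arm with a two-finger parallel gripper is mounted at the origin on the work surface. World frame = base frame: x ahead of the robot, y to its left, z up, the work surface at z = 0. Lengths are in m, angles in rad, forces in N, time in s.
With the tool pointing down it reaches from about 0.35 to 0.775 m from the base axis. Payload 5.5 kg.
Tool frame: the origin (TCP) lies at the very end of the fingers, on their centre line; the grasp point (between the pads) lies 19 mm behind it (env.grip_point_offset is the distance from the TCP to the grasp point, in m); z points along the fingers, y is the line along which they close (so a half turn about z gives the same grasp; the last joint's range is limited). The gripper opens to 85 mm and grips with 20 to 120 N. Pads are 22 mm wide; open, the fingers measure 114 mm over their backs; the gripper's body (76 mm by 85 mm) begins 54 mm behind the grasp point. The pads swing forward as they close: fully open they stand 13 mm farther back than shut.
Start: joints at [-1.315, 0.313, 0.046, 1.304, 0, 1.431], TCP at [0.222, -0.531, 0.231] pointing down, gripper open.
Joint ranges: [-2.76, 2.76], [-0.86, 1.69], [-1.03, 1.26], [-2.2, 2.34], [-1.47, 1.5], [-3.14, 3.14]. Speed limits (rad/s): [2.57, 2.57, 3.14, 3.14, 3.14, 3.14].

INTERFACE

Orientations are given as a unit quaternion [w, x, y, z].
In Python, from workcell import sensors, imaging, workorder, env gives the robot as it stands.
- The arm moves only by the shell command python3 -m handwheel 'ROWS' [FORCE]. ROWS is JSON, a list of rows, each a list of 5 numbers: the shift along the tool's x, y, z in mm, then the turn about the tool's z in rad, then the opening, from 0 (shut) to 1 (fully open). A call has 1 to 8 rows; each row is the pose to reach, as a shift and turn from the pose commanded when the call began, along the tool's axes at that moment; what a row does not reach only later rows make up. A row lasts 1/10 s, in which the tool goes at most 50 mm and 8.59 degrees, less where a joint would pass 70% of its speed; a pose out of reach is approached as far as the arm can. A call with a gripper value outside its range is refused whole. The fingers move at their own pace and stop on an object; FORCE is the grip in N (left out, the last holds). Time passes only in rows, so rows that repeat a pose let the fingers close. It gives the time, the measured TCP pose, the force, the opening and the grip force at its end, in the units of the state.
- sensors.get_state(): the state, without advancing time (a new reading comes with each control period).
- imaging.read_camera(name): name is "scene" or "side" or "wrist"; returns a dict with "color" (384x512x3 uint8, blue, green, red), "z_map" (384x512 float32, m along the optical axis (not along the pixel's ray), 0 where there is no reading), "fx", "fy", "cx", "cy" (pixels), "xyz" and "rotation" of the camera in the world. Camera axes: x right, y down, z forward; pixel columns grow to the right and rows downward; lengths in m; the calibration is good to about 2 mm. A picture is of the moment at which its call begins.
- workorder.hand_in(): hands the job in; it is judged then, once.
The state is a dict: "clock": time; "joint_pos": joint angles; "qvel": joint speeds; "tau": joint torques, N m; "tcp_pos": TCP position; "orientation": TCP orientation; "wrist_force": force on the tool from outside, world axes, zero at the start; "ft_torque": the same for the moment, N m; "finger_gap": finger opening in m; "grip_force": force on a finger pad.
Only numpy, scipy, OpenCV 4.12 (cv2) and the standard library are available. Lean on these libraries where they do the work, as an engineer would, in place of code of your own. Each camera call takes 0.05 s, during which the arm holds its last target. There are 200 camera calls.

## Working session

There is one attempt and no reset: what is moved stays moved. The work goes in short steps, Python scripts to look and compute and a shell command to move; the robot and the scene stay as the last step left them, time stands still between calls to the robot, and variables do not carry over. Pictures are saved under pics/ and viewed, at most 10 in all, crops included, and the job is handed in when it is done.

```bash
mkdir -p pics
cat > h.py <<'E'
import numpy as np, cv2
from workcell import sensors, imaging, workorder, env
def cam(n,save=None):
    d=imaging.read_camera(n)
    if save: cv2.imwrite(f'pics/{save}.png',d['color'])
    d['R']=np.array(d['rotation']); d['t']=np.array(d['xyz'])
    if d['R'].shape!=(3,3):
        from scipy.spatial.transform import Rotation as Ro
        q=d['R']; d['R']=Ro.from_quat([q[1],q[2],q[3],q[0]]).as_matrix()
    return d
def pts(d):
    v,u=np.mgrid[0:384,0:512]; z=d['z_map']
    P=np.stack([(u-d['cx'])/d['fx']*z,(v-d['cy'])/d['fy']*z,z],-1)
    return P@d['R'].T+d['t']
def ray(d,u,v,h):
    r=d['R']@np.array([(u-d['cx'])/d['fx'],(v-d['cy'])/d['fy'],1]); return d['t']+r*(h-d['t'][2])/r[2]
E
python3 - <<'E'
from h import *
import pickle
ims=[]
for n in ['scene','side','wrist']:
    d=cam(n,n+'0'); pickle.dump(d,open(n+'0.pkl','wb')); print(n,d['t'],d['R'].round(3).tolist(),d['fx'])
    ims.append(d['color'])
cv2.imwrite('pics/a.png',cv2.resize(np.vstack([np.hstack(ims[:2]),np.hstack([ims[2],ims[2]*0])]),(800,600)))
print(sensors.get_state())
E
```

```text
scene [ 0.96999031 -0.37082896  0.88339033] [[0.641, 0.635, -0.431], [0.768, -0.529, 0.361], [0.001, -0.563, -0.827]] 347.1017086519412
side [0.39416626 0.94469415 0.64716325] [[-0.99, -0.057, 0.129], [-0.141, 0.492, -0.859], [-0.014, -0.869, -0.495]] 416.705991729106
wrist [ 0.28786226 -0.50220386  0.37406557] [[0.385, -0.885, -0.262], [-0.923, -0.37, -0.107], [-0.002, 0.283, -0.959]] 314.19117832693735
{'clock': 0.15, 'joint_pos': array([-1.31457798e+00,  3.13786868e-01,  4.52390242e-02,  1.30361828e+00,
        3.24448079e-05,  1.43119392e+00]), 'qvel': array([ 2.63037574e-05, -3.11105590e-03,  3.68757081e-03, -4.85266274e-04,
        3.81604430e-04,  1.26068906e-04]), 'tau': array([ 2.33542894e-03, -4.81065631e+01,  2.98815072e+01,  1.39268377e-02,
       -1.18362991e-04, -6.37054740e-06]), 'tcp_pos': array([ 0.22159948, -0.53016127,  0.2306367 ]), 'orientation': array([-6.84678619e-04,  9.80479354e-01,  1.96620872e-01, -2.37175064e-05]), 'wrist_force': array([-0.73761246,  1.06258525,  1.06286334]), 'ft_torque': array([ 0.03079736, -0.01906585,  0.00673984]), 'grip_force': 0.0, 'finger_gap': 0.0854599302248798}
```

View pics/a.png

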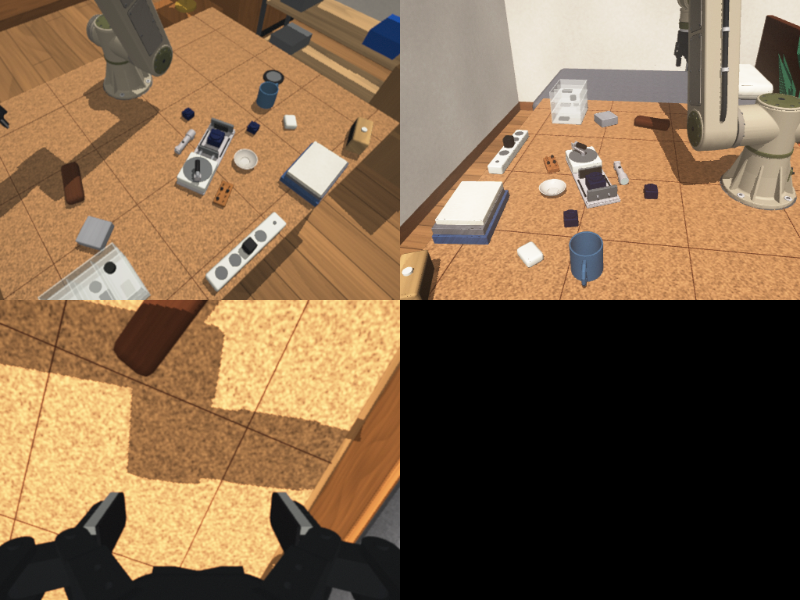

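The scene view shows the dock at about (262,200) full-res px and the side view about (755-512, 225). The dish, tip holder and flashlight stand around it. I'll zoom in on the dock in both views.

Run:
```python
from h import *
import pickle
s=pickle.load(open('scene0.pkl','rb'));e=pickle.load(open('side0.pkl','rb'))
a=s['color'][140:260,210:340]; b=e['color'][170:275,180:310]
a=cv2.resize(a,(520,480),interpolation=cv2.INTER_CUBIC)[:, :400+120]
b=cv2.resize(b,(520,420),interpolation=cv2.INTER_CUBIC)
b=np.vstack([b,np.zeros((60,520,3),np.uint8)])
im=np.hstack([a,b]); cv2.imwrite('pics/b.png',cv2.resize(im,(800,369),interpolation=cv2.INTER_AREA))
# white dock gearbox top: plane 45mm
for n,d in (('scene',s),('side',e)):
    P=pts(d); hsv=cv2.cvtColor(d['color'],cv2.COLOR_BGR2HSV)
    m=(P[...,2]>.035)&(P[...,2]<.055)&(hsv[...,1]<60)&(hsv[...,2]>120)&(d['z_map']>0)&(np.hypot(P[...,0]-.5,P[...,1])<.5)
    k,l,st,c=cv2.connectedComponentsWithStats(m.astype(np.uint8))
    for i in range(1,k):
        if st[i,4]>60: print(n,st[i],c[i],P[l==i].mean(0).round(3))
```

```text
scene [226 195  53  48 794] [254.30100756 219.1813602 ] [ 0.606 -0.067  0.045]
scene [ 264  272  102   98 2066] [315.27831559 318.27637948] [ 0.9   -0.123  0.037]
scene [ 100  277   43   40 1122] [120.32798574 295.97771836] [ 0.56  -0.453  0.041]
side [202 141  32  11 149] [218.08053691 147.41610738] [ 0.717 -0.423  0.045]
side [249 142  30  13 232] [263.375      148.16810345] [ 0.553 -0.445  0.04 ]
side [113 166  50  48 534] [137.27715356 190.85205993] [ 0.896 -0.097  0.037]
side [212 187  46  29 815] [234.20858896 202.04539877] [ 0.591 -0.049  0.045]
side [ 73 270  44  29 385] [ 93.08831169 290.48831169] [0.819 0.345 0.048]
```

View pics/b.png

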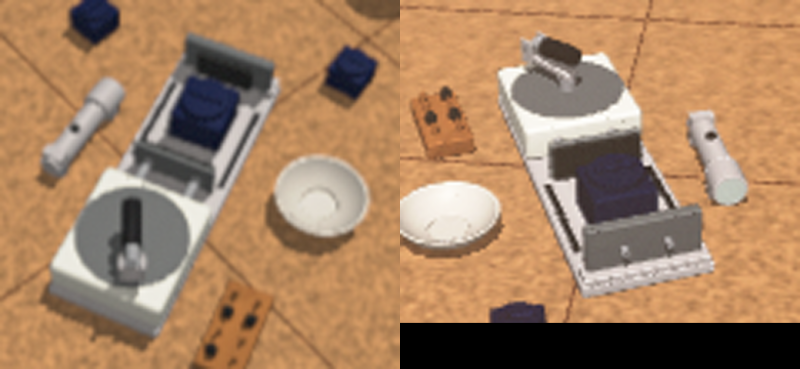

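The scene crop shows the handle folded over the gearbox's grey disc. The hinge knuckle (crop 130,262) is near the viewer and the black sleeve points up to (130,205). The case sits between the jaw and the backstop. Next: a rough 3D estimate.

Run:
```python
from h import *
import pickle
for n in ('scene','side'):
    d=pickle.load(open(n+'0.pkl','rb')); P=pts(d); hsv=cv2.cvtColor(d['color'],cv2.COLOR_BGR2HSV)
    near=(np.hypot(P[...,0]-.6,P[...,1]+.058)<.1)&(d['z_map']>0)
    top=near&(abs(P[...,2]-.045)<.004)
    r=cv2.minAreaRect((P[top][:,:2]*1000).astype(np.float32)); print(n,'top',r,top.sum())
    hi=near&(P[...,2]>.060)&(P[...,2]<.1)&(np.hypot(P[...,0]-.6,P[...,1]+.058)<.065)
    print('hi',hi.sum())
    for nm,m in (('dark',hi&(hsv[...,2]<70)),('light',hi&(hsv[...,2]>100))):
        if m.sum()>3:
            q=P[m]; print(nm,m.sum(),q.mean(0).round(4),q.min(0).round(3),q.max(0).round(3)); l=cv2.fitLine((q[:,:2]*1000).astype(np.float32),2,0,.01,.01).ravel(); print(l)
    nv=(cv2.inRange(hsv,(100,80,5),(135,255,110))>0)&(abs(P[...,2]-.055)<.02)&(d['z_map']>0)
    k,l,st,c=cv2.connectedComponentsWithStats(nv.astype(np.uint8))
    for i in range(1,k):
        if st[i,4]>40: print('navy',st[i],P[l==i].mean(0).round(3),P[l==i][:,2].max())
```

```text
scene top ((586.4701538085938, -47.19158935546875), (109.22927856445312, 162.48281860351562), 25.29102897644043) 1278
hi 195
dark 93 [ 0.6049 -0.0737  0.0882] [ 0.584 -0.092  0.08 ] [ 0.622 -0.055  0.095]
[  0.726002   -0.6876926 604.89575   -73.652054 ]
light 84 [ 0.6303 -0.0948  0.0749] [ 0.62  -0.108  0.062] [ 0.642 -0.082  0.086]
[ 7.294175e-02  9.973362e-01  6.303103e+02 -9.480032e+01]
navy [333 107  22  13 177] [0.488 0.427 0.056] 0.07478733858871534
navy [330 117  24  16 193] [0.522 0.373 0.055] 0.074956983884224
navy [236 139  10   7  44] [0.353 0.084 0.038] 0.04075908654932947
navy [320 156  10   8  49] [0.58  0.241 0.037] 0.04131286920683119
navy [266 165  21  21 303] [0.537 0.075 0.055] 0.06735987223124873
side top ((586.5826416015625, -45.26458740234375), (109.03986358642578, 164.47703552246094), 24.61220359802246) 841
hi 179
dark 51 [ 0.5977 -0.0631  0.0854] [ 0.581 -0.079  0.077] [ 0.618 -0.051  0.092]
[ 8.4087944e-01 -5.4122245e-01  5.9768408e+02 -6.3118027e+01]
light 98 [ 0.6192 -0.0815  0.0692] [ 0.582 -0.107  0.06 ] [ 0.643 -0.055  0.089]
[ 8.2243967e-01 -5.6885237e-01  6.1924701e+02 -8.1526520e+01]
```

Axis ≈ (0.5955, −0.0655), arm heading ≈ −40° and dock yaw ≈ 25°. I'll hover over it with tool x at about 140°.

```bash
python3 -m handwheel '[[38,-20,0,-0.147,1],[75,-40,0,-0.294,1],[113,-61,0,-0.44,1],[150,-81,0,-0.587,1],[188,-102,0,-0.734,1],[225,-122,0,-0.88,1],[263,-142,0,-1.02,1],[300,-162,0,-1.17,1]]'
cat >> h.py <<'E'
from scipy.spatial.transform import Rotation as Ro
def tool():
    s=sensors.get_state(); q=s['orientation']; return s,np.array(s['tcp_pos']),Ro.from_quat([q[1],q[2],q[3],q[0]]).as_matrix()
def go(target,heading=None):
    s,p,R=tool(); d=R.T@(np.array(target)-p)*1000; h=np.arctan2(R[1,0],R[0,0])
    print('shift mm',d.round(1),'head',round(h,3),'turn',None if heading is None else round(-((heading-h+np.pi)%(2*np.pi)-np.pi),3),'t',round(s['clock'],2),'q6',s['joint_pos'][5].round(2),'F',np.round(s['wrist_force'],1))
E
python3 -c "
from h import *
go([.5955,-.0655,.23],2.443)"
```

```text
clock: 0.95
tcp_pos: [0.4368, -0.2639, 0.2312]
orientation: [-0.0, 0.707, 0.707, -0.0]
wrist_force: [0.7, -0.2, 0.2]
finger_gap: 0.0857
grip_force: 0.0
shift mm [198.2 158.9   1.2] head 1.572 turn -0.871 t 0.95 q6 0.87 F [ 0.7 -0.2  0.2]
```

```bash
python3 -m handwheel '[[33,26,0,-0.145,1],[66,53,0,-0.29,1],[100,80,0,-0.435,1],[132,106,0,-0.58,1],[165,132,0,-0.725,1],[198,159,0,-0.87,1],[198,159,0,-0.87,1],[198,159,0,-0.87,1]]'
python3 - <<'E'
from h import *
import pickle
go([.5955,-.0655,.23],2.443)
d=cam('wrist','w1'); pickle.dump(d,open('w1.pkl','wb'))
cv2.imwrite('pics/w1b.png',cv2.resize(d['color'],(768,576)))
E
```

```text
clock: 1.75
tcp_pos: [0.596, -0.0673, 0.2305]
orientation: [-0.001, 0.345, 0.939, -0.0]
wrist_force: [0.2, -0.2, -0.1]
finger_gap: 0.0853
grip_force: 0.0
shift mm [1.6 1.  0.5] head 2.437 turn -0.006 t 1.75 q6 0.46 F [ 0.2 -0.2 -0.1]
```

View pics/w1b.png

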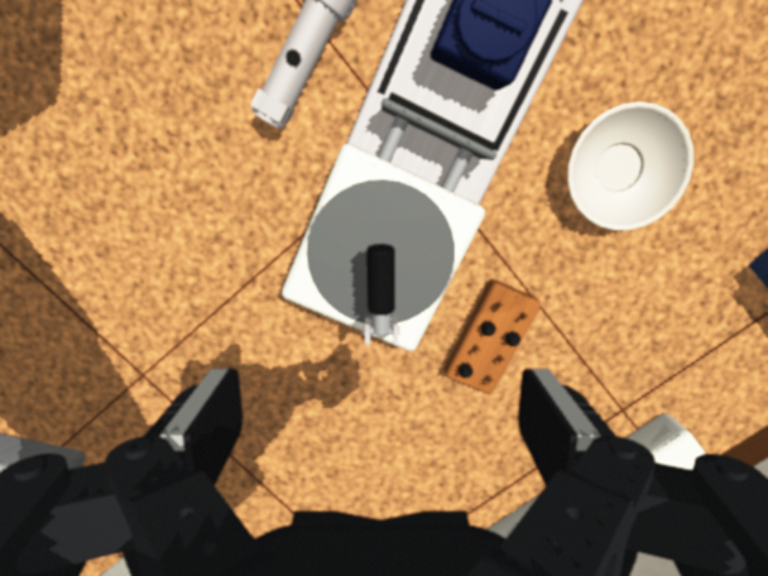

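The wrist view shows the black sleeve from (381,245) to (381,312), the hinge at about (380,330), and the grey disc centred near (381,252), all in 768-wide pixels. The case and jaw are at the top. I'll measure the disc centre and the sleeve line.

Run:
```python
from h import *
import pickle
d=pickle.load(open('w1.pkl','rb')); P=pts(d); hsv=cv2.cvtColor(d['color'],cv2.COLOR_BGR2HSV); V=hsv[...,2];S=hsv[...,1]
roi=np.zeros((384,512),bool); roi[95:240,185:330]=1
g=(roi&(abs(P[...,2]-.045)<.006)&(S<40)&(V>60)&(V<160)).astype(np.uint8)
k,l,st,c=cv2.connectedComponentsWithStats(g);i=1+st[1:,4].argmax(); 
cn=max(cv2.findContours((l==i).astype(np.uint8),0,1)[0],key=len); hull=cv2.convexHull(cn)
w=np.array([ray(d,*q[0],.045)[:2]*1000 for q in hull],np.float32); print('disc',cv2.fitEllipse(w),st[i])
b=(roi&(P[...,2]>.06)&(V<50)).astype(np.uint8); k,l,st,c=cv2.connectedComponentsWithStats(b);i=1+st[1:,4].argmax()
q=P[l==i]; print('sleeve',st[i],'zmax/med',q[:,2].max(),np.median(q[:,2]),np.percentile(q[:,2],[5,95]))
v,u=np.where(l==i); print(cv2.minAreaRect(np.stack([u,v],1).astype(np.float32)))
w=np.array([ray(d,a,bb,.078)[:2]*1000 for a,bb in zip(u,v)],np.float32); print('sleeve rect z78',cv2.minAreaRect(w), cv2.boxPoints(cv2.minAreaRect(w)))
t=roi&(abs(P[...,2]-.045)<.006)&(S<40); cn=cv2.convexHull((P[t][:,:2]*1000).astype(np.float32)); print('gear',cv2.minAreaRect(cn))
# z along handle
for r in range(160,226,6): print(r,P[r,250:258,2].mean().round(4),end=' | ')
n=(cv2.inRange(hsv,(100,80,5),(135,255,130))>0)&(P[...,2]>.045)&(P[...,2]<.08); n[:, :250]=0;n[100:]=0
print('case',P[n].mean(0),P[n].max(0))
```

```text
disc ((595.4818115234375, -66.43299102783203), (103.76900482177734, 104.38511657714844), 49.8902702331543) [ 205  120   97   96 6247]
sleeve [245 163  18  46 793] zmax/med 0.09397921165374379 0.08889515382767266 [0.08405781 0.09245898]
((253.5, 185.5), (45.0, 17.0), 90.0)
sleeve rect z78 ((602.2234497070312, -72.07876586914062), (16.81525421142578, 45.5518913269043), 50.048458099365234) [[579.3648   -63.898613]
 [614.28436  -93.149284]
 [625.0821   -80.25892 ]
 [590.16254  -51.008247]]
gear ((586.3601684570312, -47.692909240722656), (108.94436645507812, 160.0911407470703), 25.04780387878418)
160 0.0468 | 166 0.09 | 172 0.0922 | 178 0.0915 | 184 0.0908 | 190 0.0903 | 196 0.0895 | 202 0.088 | 208 0.0874 | 214 0.1201 | 220 0.0825 | case [0.53306827 0.07403869 0.05812356] [0.5623614  0.11415067 0.06719025]
```

```bash
python3 -m handwheel '[[1,-1,40,-0.005,1],[1,-1,85,-0.005,0.7],[1,-1,125,-0.005,0.5],[1,-1,155,-0.005,0.45],[1,-1,169,-0.005,0.4],[1,-1,169,-0.005,0.4],[1,-1,169,-0.005,0.35],[1,-1,169,-0.005,0.35]]' 25
python3 -c "
from h import *
go([.595,-.066,.061],2.443)"
python3 -m handwheel '[[0,0,0,0,0.2],[0,0,0,0,0],[0,0,0,0,0],[0,0,0,0,0],[0,0,0,0,0]]' 25
python3 -c "
from h import *
go([.595,-.066,.061],2.443)"
```

```text
clock: 2.6
tcp_pos: [0.5955, -0.0693, 0.064]
orientation: [0.001, 0.344, 0.939, 0.0]
wrist_force: [-0.3, -0.3, -0.8]
finger_gap: 0.0298
grip_force: 0.0
shift mm [2.5 2.2 2.9] head 2.439 turn -0.004 t 2.6 q6 0.45 F [-0.3 -0.3 -0.8]
clock: 3.1
tcp_pos: [0.5964, -0.068, 0.0635]
orientation: [0.002, 0.343, 0.939, 0.001]
wrist_force: [3.9, 4.7, 1.9]
finger_gap: 0.0167
grip_force: 24.6
shift mm [2.3 0.6 2.5] head 2.442 turn -0.001 t 3.1 q6 0.45 F [3.9 4.7 1.9]
```

```bash
python3 -m handwheel '[[0,1,-2,0,0],[-2,2,-8,0,0],[-5,2,-15,0,0],[-9.5,2,-21.5,0,0],[-15,2,-27,0,0],[-21.5,2,-31.5,0,0],[-21.5,2,-31.5,0,0]]' 25
python3 -c "
from h import *
go([.630,-.0954,.101],2.443)"
```

```text
clock: 3.8
tcp_pos: [0.6117, -0.0802, 0.0944]
orientation: [-0.001, 0.343, 0.939, 0.001]
wrist_force: [-0.6, 4.4, -0.2]
finger_gap: 0.017
grip_force: 24.6
shift mm [-23.8   0.2  -6.7] head 2.441 turn -0.002 t 3.8 q6 0.44 F [-0.6  4.4 -0.2]
```

```bash
python3 -m handwheel '[[-7,0,-3,0,0],[-14.5,0,-5,0,0],[-20,0,-5.8,0,0],[-23,0,-6,0,0],[-25,0,-6,0,0],[-25,0,-6,0,0]]' 25
python3 - <<'E'
from h import *
import pickle
go([.630,-.0954,.101],2.443)
ims=[]
for n,(r,c) in {'side':(165,180),'scene':(150,200)}.items():
    d=cam(n); pickle.dump(d,open(n+'1.pkl','wb')); ims.append(cv2.resize(d['color'][r:r+90,c:c+90],(400,400),interpolation=cv2.INTER_CUBIC))
cv2.imwrite('pics/c.png',np.hstack(ims))
E
```

```text
clock: 4.4
tcp_pos: [0.6306, -0.0961, 0.1007]
orientation: [-0.001, 0.343, 0.939, 0.001]
wrist_force: [-1.6, 6.0, 2.9]
finger_gap: 0.0166
grip_force: 24.4
shift mm [ 0.9  0.2 -0.3] head 2.441 turn -0.002 t 4.4 q6 0.42 F [-1.6  6.   2.9]
```

View pics/c.png

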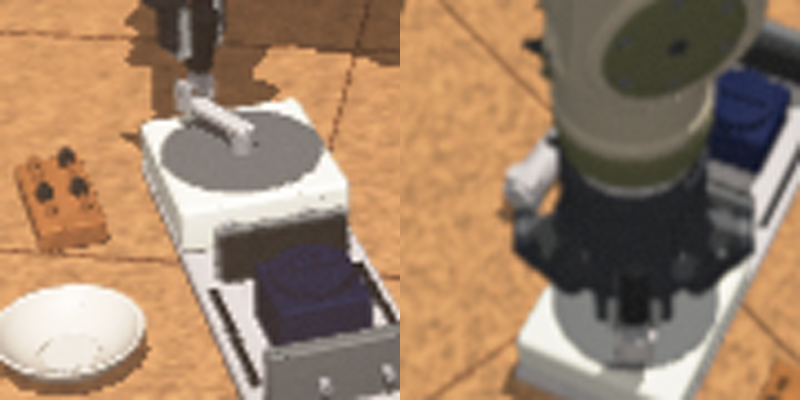

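The handle is upright (left view, sleeve vertical at about (200,60), hinge at (185,95)). Now cranking: arc of R 46 mm, in tool axes x=46(1−cos α), y=−46 sin α.

```bash
cat >> h.py <<'E'
def crank(ax=(.5955,-.0664)):
    s,p,R=tool(); v=p[:2]-np.array(ax); phi=np.arctan2(v[1],v[0]); a=(-0.698-phi)%(2*np.pi)
    er=v/np.hypot(*v); et=np.array([er[1],-er[0]]); f=np.array(s['wrist_force'])
    print('alpha %.4f R %.1f  Ftan(resist) %.2f Frad %.2f Fz %.1f z %.4f gap %.4f t %.2f'%(a,np.hypot(*v)*1e3,-f[:2]@et,f[:2]@er,f[2],p[2],s['finger_gap'],s['clock']))
    return a
def arc(a0,a1,n,R=46,h=2.441,c=None):  # shifts from commanded angle a0 to a1
    for a in np.linspace(a0,a1,n+1)[1:]: print([round(R*(np.cos(a0)-np.cos(a)),1),round(R*(np.sin(a0)-np.sin(a)),1)],end=' ')
    print()
E
python3 -m handwheel '[[0.3,-5.5,0,0,0],[1.4,-11.4,0,0,0],[3.3,-17.1,0,0,0],[5.6,-22.1,0,0,0],[8.8,-27.1,0,0,0],[12.3,-31.4,0,0,0],[16.7,-35.4,0,0,0],[21.1,-38.7,0,0,0]]' 40
python3 -c "
from h import *
crank(); arc(1,2,8); arc(2,2.8,8)"
```

```text
clock: 5.3
tcp_pos: [0.5945, -0.1159, 0.1022]
orientation: [0.005, 0.344, 0.939, -0.001]
wrist_force: [8.7, -4.0, -2.6]
finger_gap: 0.0154
grip_force: 38.2
alpha 0.8922 R 49.5  Ftan(resist) 8.75 Frad 3.84 Fz -2.6 z 0.1022 gap 0.0154 t 5.30
[np.float64(5.0), np.float64(-2.8)] [np.float64(10.3), np.float64(-4.9)] [np.float64(15.9), np.float64(-6.4)] [np.float64(21.6), np.float64(-7.2)] [np.float64(27.3), np.float64(-7.2)] [np.float64(33.1), np.float64(-6.6)] [np.float64(38.6), np.float64(-5.2)] [np.float64(44.0), np.float64(-3.1)] 
[np.float64(4.1), np.float64(2.1)] [np.float64(7.9), np.float64(4.6)] [np.float64(11.5), np.float64(7.5)] [np.float64(14.8), np.float64(10.8)] [np.float64(17.7), np.float64(14.3)] [np.float64(20.3), np.float64(18.1)] [np.float64(22.4), np.float64(22.2)] [np.float64(24.2), np.float64(26.4)]
```

Run:
```python
from h import *
import pickle
crank()
ims=[]
d=cam('side'); ims.append(cv2.resize(d['color'][140:240,180:280],(400,400),interpolation=cv2.INTER_CUBIC))
d=cam('wrist'); pickle.dump(d,open('w2.pkl','wb'));ims.append(cv2.resize(d['color'],(400,300))); ims[1]=np.vstack([ims[1],np.zeros((100,400,3),np.uint8)])
crank()
cv2.imwrite('pics/d.png',np.hstack(ims))
```

```text
alpha 0.8922 R 49.5  Ftan(resist) 8.75 Frad 3.84 Fz -2.6 z 0.1022 gap 0.0154 t 5.30
alpha 0.9163 R 49.7  Ftan(resist) 6.98 Frad 4.90 Fz -1.5 z 0.1021 gap 0.0147 t 5.40
```

View pics/d.png

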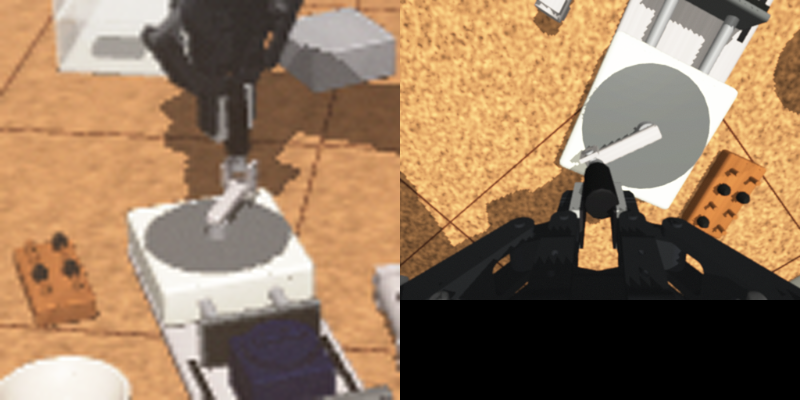

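The left view shows the arm swung toward the viewer. In the wrist view the arm runs from the hub (655,135) to the hinge (575,160), and the sleeve looks tilted. I'll measure the arm line and the sleeve points.

Run:
```python
from h import *
import pickle
d=pickle.load(open('w2.pkl','rb')); P=pts(d); hsv=cv2.cvtColor(d['color'],cv2.COLOR_BGR2HSV); V=hsv[...,2]
u0=np.mgrid[0:384,0:512][1]; v0=np.mgrid[0:384,0:512][0]
m=(abs(P[...,2]-.065)<.006)&(V>150)&(v0>140)&(v0<225)&(u0>215)&(u0<345)
q=(P[m][:,:2]*1000).astype(np.float32); print(m.sum(),cv2.minAreaRect(q),cv2.boxPoints(cv2.minAreaRect(q)).round(0).tolist())
b=(V<60)&(u0>225)&(u0<285)&(v0>200)&(v0<285)&(P[...,2]>.08)
for r in range(205,285,8):
    c=np.where((V[r]<60)&(u0[r]>230)&(u0[r]<285))[0]
    if len(c): print(r,c.min(),c.max(),P[r,c].mean(0).round(4))
```

```text
1665 ((588.4627075195312, -87.59089660644531), (61.937049865722656, 16.296205520629883), 72.0241470336914) [[571.0, -115.0], [587.0, -120.0], [606.0, -61.0], [590.0, -56.0]]
213 241 264 [ 0.5781 -0.1034  0.1013]
221 237 268 [ 0.5783 -0.1036  0.1109]
229 237 270 [ 0.5784 -0.1031  0.1206]
237 234 273 [ 0.5787 -0.1034  0.1279]
245 233 275 [ 0.5786 -0.1028  0.136 ]
253 232 277 [ 0.5808 -0.1045  0.1372]
261 231 278 [ 0.5841 -0.1074  0.1355]
269 231 275 [ 0.5865 -0.1102  0.1352]
277 231 284 [ 0.59   -0.1105  0.1364]
```

The arm is at α≈1.19 and the sleeve is still vertical, but it has slid about 12 mm along the pads. I'll release, recentre and turn the tool so the pads push tangentially and can follow the crank.

```bash
python3 -m handwheel '[[0,0,0,0,0.6],[0,0,0,0,0.6],[0,0,0,0,0.6],[0,0,0,0,0.6]]'
python3 - <<'E'
from h import *
go([.583,-.109,.101],-1.885)
d=cam('wrist');P=pts(d);V=cv2.cvtColor(d['color'],cv2.COLOR_BGR2HSV)[...,2]; u=np.mgrid[0:384,0:512][1];v=np.mgrid[0:384,0:512][0]
m=(abs(P[...,2]-.065)<.006)&(V>150)&(v>130)&(v<235)&(u>205)&(u<345)
q=(P[m][:,:2]*1000).astype(np.float32); print(m.sum(),cv2.minAreaRect(q))
s=(V<60)&(P[...,2]>.08)&(P[...,2]<.145)&(np.hypot(P[...,0]-.583,P[...,1]+.109)<.02)
for a,b in((.08,.1),(.1,.12),(.12,.132),(.132,.14)):
    w=s&(P[...,2]>=a)&(P[...,2]<b); print(a,w.sum(),P[w].mean(0).round(4),P[w].min(0).round(4),P[w].max(0).round(4))
E
```

```text
clock: 5.8
tcp_pos: [0.59, -0.1129, 0.0999]
orientation: [-0.0, 0.343, 0.939, -0.0]
wrist_force: [-0.7, 0.4, 0.4]
finger_gap: 0.0514
grip_force: 0.0
shift mm [ 7.9 -1.6 -1.1] head 2.441 turn -1.958 t 5.8 q6 0.38 F [-0.7  0.4  0.4]
1673 ((588.3439331054688, -87.55276489257812), (61.61365509033203, 16.46177864074707), 70.61505889892578)
0.08 112 [ 0.5774 -0.1044  0.0977] [ 0.5749 -0.1129  0.093 ] [ 0.5841 -0.0994  0.1   ]
0.1 549 [ 0.5782 -0.1036  0.1108] [ 0.5747 -0.114   0.1   ] [ 0.5879 -0.0984  0.12  ]
0.12 468 [ 0.5782 -0.1031  0.1263] [ 0.5747 -0.112   0.12  ] [ 0.5866 -0.0979  0.132 ]
0.132 1457 [ 0.583  -0.1061  0.1355] [ 0.575  -0.1153  0.132 ] [ 0.5921 -0.0977  0.1376]
```

```bash
python3 -m handwheel '[[4,0,0,0,0.6],[9,-0.5,-1,0,0.6],[9,-0.5,-1,-0.149,0.6],[9,-0.5,-1,-0.298,0.6],[9,-0.5,-1,-0.447,0.6],[9,-0.5,-1,-0.596,0.6],[9,-0.5,-1,-0.745,0.6],[9,-0.5,-1,-0.894,0.6]]'
python3 -m handwheel '[[0,0,0,-0.149,0.6],[0,0,0,-0.298,0.6],[0,0,0,-0.447,0.6],[0,0,0,-0.596,0.6],[0,0,0,-0.745,0.6],[0,0,0,-0.894,0.6],[0,0,0,-1.05,0.6],[0,0,0,-1.06,0.6]]'
cat > look.py <<'E'
from h import *
d=cam('wrist');P=pts(d);V=cv2.cvtColor(d['color'],cv2.COLOR_BGR2HSV)[...,2]
c=sensors.get_state()['tcp_pos'][:2]
s=(V<60)&(P[...,2]>.132)&(P[...,2]<.14)&(np.hypot(P[...,0]-c[0],P[...,1]-c[1])<.016)
q=(P[s][:,:2]*1000).astype(np.float32); print('top circle',cv2.minEnclosingCircle(q),s.sum())
m=(abs(P[...,2]-.065)<.006)&(V>150)&(np.hypot(P[...,0]-.5955,P[...,1]+.0664)<.045)
q=(P[m][:,:2]*1000).astype(np.float32); print('arm',m.sum(),cv2.minAreaRect(q))
E
python3 -c "
from look import *
go([.583,-.1075,.101],-1.885)"
```

```text
clock: 6.65
tcp_pos: [0.5826, -0.107, 0.1008]
orientation: [-0.0, -0.1, 0.995, 0.0]
wrist_force: [-0.3, 0.7, 0.6]
finger_gap: 0.0512
grip_force: 0.0
clock: 7.45
tcp_pos: [0.5828, -0.107, 0.1008]
orientation: [-0.0, -0.587, 0.81, 0.0]
wrist_force: [0.0, -0.4, 0.1]
finger_gap: 0.051
grip_force: 0.0
top circle ((583.8155517578125, -107.48829650878906), 9.135479927062988) 1374
arm 18 ((583.0311889648438, -108.27854919433594), (4.763066291809082, 17.05082130432129), 56.069313049316406)
shift mm [ 0.3 -0.3 -0.2] head -1.889 turn -0.004 t 7.5 q6 -1.57 F [0.1 0.1 0.3]
```

```bash
python3 -m handwheel '[[1.4,-1.1,0,-0.04,0.6],[1.4,-1.1,0,-0.04,0.3],[1.4,-1.1,0,-0.04,0],[1.4,-1.1,0,-0.04,0],[1.4,-1.1,0,-0.04,0],[1.4,-1.1,0,-0.04,0]]' 40
python3 - <<'E'
from h import *
crank(); go([.5834,-.1087,.101],-1.848)
R=44
for b in (.06,.12,.24,.36,.48,.6,.72,.84): print([round(R*(np.cos(b)-1),1),round(R*np.sin(b),1),0,b,0],end=',')
E
```

```text
clock: 8.1
tcp_pos: [0.5841, -0.109, 0.101]
orientation: [0.0, -0.602, 0.798, -0.0]
wrist_force: [1.1, -0.1, 0.9]
finger_gap: 0.017
grip_force: 39.0
alpha 1.1352 R 44.1  Ftan(resist) 1.06 Frad -0.18 Fz 0.9 z 0.1010 gap 0.0170 t 8.10
shift mm [-0.1  0.7 -0. ] head -1.849 turn -0.001 t 8.1 q6 -1.61 F [ 1.1 -0.1  0.9]
[np.float64(-0.1), np.float64(2.6), 0, 0.06, 0],[np.float64(-0.3), np.float64(5.3), 0, 0.12, 0],[np.float64(-1.3), np.float64(10.5), 0, 0.24, 0],[np.float64(-2.8), np.float64(15.5), 0, 0.36, 0],[np.float64(-5.0), np.float64(20.3), 0, 0.48, 0],[np.float64(-7.7), np.float64(24.8), 0, 0.6, 0],[np.float64(-10.9), np.float64(29.0), 0, 0.72, 0],[np.float64(-14.6), np.float64(32.8), 0, 0.84, 0],
```

```bash
python3 -m handwheel '[[-0.1,2.6,0,0.06,0],[-0.3,5.3,0,0.12,0],[-1.3,10.5,0,0.24,0],[-2.8,15.5,0,0.36,0],[-5,20.3,0,0.48,0],[-7.7,24.8,0,0.6,0],[-7.7,24.8,0,0.6,0]]' 40
python3 - <<'E'
from h import *
import pickle
crank(); go([.5834,-.1087,.101],-1.848)
ims=[]
for n,(r,c) in {'side':(165,180),'scene':(130,215)}.items():
    d=cam(n); pickle.dump(d,open(n+'2.pkl','wb')); ims.append(cv2.resize(d['color'][r:r+100,c:c+100],(400,400),interpolation=cv2.INTER_CUBIC))
    P=pts(d); D=(P[...,:2]-[.5955,-.0664])@np.array([[.906,-.423],[.423,.906]]).T
    # dock frame x=(.906,.423), y=(-.423,.906)
    col=d['color'].astype(int); hsv=cv2.cvtColor(d['color'],cv2.COLOR_BGR2HSV)
    nv=cv2.inRange(hsv,(105,90,5),(135,255,130))>0
    c1=nv&(abs(D[...,0])<.05)&(D[...,1]>.06)&(D[...,1]<.25)&(d['z_map']>0)
    for nm,w in (('jaw top',~nv&(abs(P[...,2]-.049)<.004)&(abs(D[...,0])<.05)&(D[...,1]>.065)&(D[...,1]<.16)),('back top',(abs(P[...,2]-.057)<.004)&~nv&(abs(D[...,0])<.05)&(D[...,1]>.19)&(D[...,1]<.25)),('case top',c1&(abs(P[...,2]-.052)<.004)),('lid',c1&(P[...,2]>.057))):
        if w.sum()>5: print(n,nm,w.sum(),'y pct',(np.percentile(D[w][:,1],[3,20,50,80,97])*1e3).round(1),'x',(np.percentile(D[w][:,0],[3,97])*1e3).round(1))
cv2.imwrite('pics/e.png',np.hstack(ims))
E
```

```text
clock: 8.8
tcp_pos: [0.5634, -0.0965, 0.1012]
orientation: [0.001, -0.338, 0.941, -0.002]
wrist_force: [2.5, -4.5, -3.0]
finger_gap: 0.017
grip_force: 39.4
alpha 1.6892 R 44.0  Ftan(resist) 4.98 Frad 1.21 Fz -3.0 z 0.1012 gap 0.0170 t 8.80
shift mm [ -7.6 -22.1   0.3] head -2.452 turn -0.604 t 8.8 q6 -1.0 F [ 2.5 -4.5 -3. ]
side jaw top 7 y pct [67.5 68.8 70.1 72.  74.6] x [-16.3  -5.5]
scene jaw top 12 y pct [65.2 67.3 69.6 71.9 74.6] x [-19.    1.6]
```

View pics/e.png

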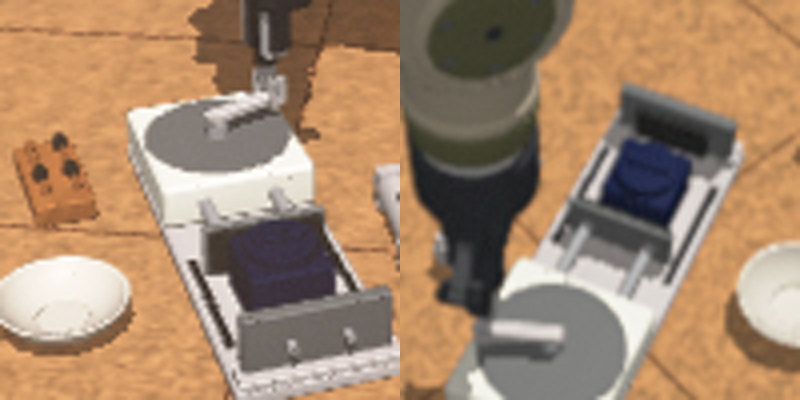

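The scene view shows the jaw almost at the case's rear (crop about (620,215)), with the case still about 20 px from the bumper. I'll measure again with the dock frame fixed.

```bash
cat > dock.py <<'E'
from h import *
def dock(d,n=''):
    P=pts(d); D=(P[...,:2]-[.5955,-.0664])@np.array([[.906,.423],[-.423,.906]]).T
    hsv=cv2.cvtColor(d['color'],cv2.COLOR_BGR2HSV); nv=cv2.inRange(hsv,(105,90,5),(135,255,130))>0
    k=(abs(D[...,0])<.05)&(D[...,1]>.065)&(D[...,1]<.25)&(d['z_map']>0)
    for nm,w in (('jaw top',k&~nv&(abs(P[...,2]-.049)<.003)&(D[...,1]<.16)),('back top',k&(abs(P[...,2]-.057)<.003)&~nv&(D[...,1]>.18)),('case top',k&nv&(abs(P[...,2]-.052)<.003)),('lid',k&nv&(P[...,2]>.057))):
        if w.sum()>5: print(n,nm,w.sum(),'y',(np.percentile(D[w][:,1],[3,20,50,80,97])*1e3).round(1),'x',(np.percentile(D[w][:,0],[3,97])*1e3).round(1))
E
python3 - <<'E'
from dock import *
import pickle
for n in ('scene2','side2','w1'): dock(pickle.load(open(n+'.pkl','rb')),n)
E
```

```text
scene2 jaw top 75 y [114.6 116.4 119.6 124.5 135.6] x [-35.7  38. ]
scene2 back top 97 y [216.7 224.9 228.4 232.7 235.2] x [-43.9  45.1]
scene2 case top 81 y [134.6 136.8 141.3 162.3 184.2] x [-18.5  29.1]
scene2 lid 153 y [140.3 149.4 160.  172.5 180.3] x [-16.5  22.5]
side2 jaw top 89 y [115.4 118.6 121.3 126.6 150. ] x [-38.1  38.7]
side2 back top 169 y [181.6 225.1 231.4 234.8 236.5] x [-44.   44.4]
w1 jaw top 953 y [ 90.9  92.6  95.8  99.6 144.7] x [-37.8  38. ]
w1 case top 937 y [135.5 137.6 142.3 153.9 182.5] x [-24.7  27.2]
w1 lid 1847 y [141.4 148.7 157.9 165.9 175. ] x [-18.   22.7]
```

```bash
python3 -m handwheel '[[-0.3,5.3,0,0.12,0],[-1.3,10.5,0,0.24,0],[-2.8,15.5,0,0.36,0],[-5,20.3,0,0.48,0],[-7.7,24.8,0,0.6,0],[-10.9,29,0,0.72,0],[-10.9,29,0,0.72,0]]' 40
python3 -c "
from h import *
crank()"
python3 -m handwheel '[[-0.3,5.3,0,0.12,0],[-1.3,10.5,0,0.24,0],[-2.8,15.5,0,0.36,0],[-5,20.3,0,0.48,0],[-7.7,24.8,0,0.6,0],[-7.7,24.8,0,0.6,0],[-7.7,24.8,0,0.6,0]]' 40
python3 - <<'E'
from dock import *
crank()
for n in ('scene','side'): dock(cam(n),n)
R=44
for b in (.04,.08,.12,.16,.2,.24): print([round(R*(np.cos(b)-1),1),round(R*np.sin(b),1)],end=',')
E
```

```text
clock: 9.6
tcp_pos: [0.5516, -0.0675, 0.101]
orientation: [-0.0, 0.016, 1.0, -0.002]
wrist_force: [-0.8, -6.3, 0.2]
finger_gap: 0.017
grip_force: 39.8
alpha 2.4182 R 43.9  Ftan(resist) 6.31 Frad 1.00 Fz 0.2 z 0.1010 gap 0.0170 t 9.60
clock: 10.3
tcp_pos: [0.5588, -0.0424, 0.1009]
orientation: [-0.001, 0.309, 0.951, -0.002]
wrist_force: [-3.8, -5.0, 3.3]
finger_gap: 0.017
grip_force: 40.1
alpha 3.0231 R 43.9  Ftan(resist) 6.26 Frad 0.48 Fz 3.3 z 0.1009 gap 0.0170 t 10.30
scene jaw top 42 y [135.1 136.6 138.7 143.5 146.9] x [ 0.6 40. ]
scene back top 97 y [222.6 225.2 228.1 232.3 235.1] x [-43.7  44.2]
scene case top 61 y [146.7 150.6 161.8 190.3 199.1] x [-0.3 30. ]
scene lid 113 y [154.  165.6 176.8 188.1 196.2] x [-13.6  23.8]
side jaw top 53 y [135.4 138.3 140.5 146.2 154. ] x [-39.7  38.4]
side back top 199 y [183.3 197.  230.2 234.2 237.3] x [-43.7  44.5]
[np.float64(-0.0), np.float64(1.8)],[np.float64(-0.1), np.float64(3.5)],[np.float64(-0.3), np.float64(5.3)],[np.float64(-0.6), np.float64(7.0)],[np.float64(-0.9), np.float64(8.7)],[np.float64(-1.3), np.float64(10.5)],
```

```bash
python3 -m handwheel '[[0,1.8,0,0.04,0],[-0.1,3.5,0,0.08,0],[-0.3,5.3,0,0.12,0],[-0.6,7,0,0.16,0],[-0.9,8.7,0,0.2,0],[-1.3,10.5,0,0.24,0]]' 40
python3 -c "
from h import *
crank()"
python3 -m handwheel '[[0,1.8,0,0.04,0],[-0.1,3.5,0,0.08,0],[-0.3,5.3,0,0.12,0],[-0.6,7,0,0.16,0],[-0.6,7,0,0.16,0],[-0.6,7,0,0.16,0]]' 40
python3 -c "
from dock import *
crank();d=cam('scene');crank();dock(d)"
```

```text
clock: 11.0
tcp_pos: [0.5649, -0.0349, 0.1007]
orientation: [-0.001, 0.422, 0.907, -0.003]
wrist_force: [-6.7, -5.5, 6.9]
finger_gap: 0.0166
grip_force: 40.2
alpha 3.2435 R 43.9  Ftan(resist) 8.61 Frad 0.69 Fz 6.9 z 0.1007 gap 0.0166 t 11.00
clock: 11.6
tcp_pos: [0.5706, -0.0303, 0.1007]
orientation: [-0.002, 0.492, 0.871, -0.002]
wrist_force: [-7.2, -3.1, 5.9]
finger_gap: 0.017
grip_force: 40.3
alpha 3.4099 R 43.9  Ftan(resist) 7.68 Frad 1.56 Fz 5.9 z 0.1007 gap 0.0170 t 11.60
alpha 3.4099 R 43.9  Ftan(resist) 8.44 Frad 0.27 Fz 5.2 z 0.1007 gap 0.0171 t 11.65
 jaw top 18 y [141.  141.9 145.  150.3 151.6] x [-7.2 40.5]
 back top 84 y [223.3 225.3 228.3 232.5 236.2] x [-32.7  45.8]
 case top 35 y [155.1 170.3 191.3 202.4 207.3] x [-22.1  29.2]
 lid 134 y [162.2 171.4 179.9 192.9 200.8] x [-14.8  23.2]
```

```bash
for i in 1; do python3 -m handwheel '[[0,0.9,0,0.02,0],[0,1.8,0,0.04,0]]' 40|head -1; python3 -c "
from h import *
crank()"; python3 -m handwheel '[[0,0.9,0,0.02,0],[0,1.8,0,0.04,0]]' 40|head -1;python3 -c "
from h import *
crank()";done
```

```text
clock: 11.85
alpha 3.4427 R 43.9  Ftan(resist) 8.05 Frad 0.20 Fz 7.7 z 0.1007 gap 0.0166 t 11.85
clock: 12.05
alpha 3.4842 R 44.0  Ftan(resist) 8.41 Frad 0.56 Fz 6.6 z 0.1007 gap 0.0168 t 12.05
```

```bash
python3 -m handwheel '[[0,0.9,0,0.02,0],[0,1.8,0,0.04,0]]' 40|head -1; python3 -c "
from h import *
crank()"; python3 -m handwheel '[[0,0.9,0,0.02,0],[0,1.8,0,0.04,0]]' 40|head -1;python3 -c "
from h import *
crank()"
```

```text
clock: 12.25
alpha 3.5245 R 44.0  Ftan(resist) 8.15 Frad 1.01 Fz 7.2 z 0.1007 gap 0.0168 t 12.25
clock: 12.45
alpha 3.5656 R 44.0  Ftan(resist) 8.46 Frad 0.90 Fz 7.0 z 0.1007 gap 0.0171 t 12.45
```

```bash
python3 -m handwheel '[[0,0.9,0,0.02,0],[0,1.8,0,0.04,0]]' 40|head -1; python3 -c "
from h import *
crank()"; python3 -m handwheel '[[0,0.9,0,0.02,0],[0,1.8,0,0.04,0]]' 40|head -1;python3 -c "
from h import *
crank()"
```

```text
clock: 12.65
alpha 3.6056 R 44.0  Ftan(resist) 8.93 Frad 0.81 Fz 7.2 z 0.1007 gap 0.0167 t 12.65
clock: 12.85
alpha 3.6467 R 44.0  Ftan(resist) 8.23 Frad 0.70 Fz 6.6 z 0.1007 gap 0.0171 t 12.85
```

```bash
python3 -m handwheel '[[0,0.9,0,0.02,0],[0,1.8,0,0.04,0]]' 40|head -1; python3 -c "
from h import *
crank()"; python3 -m handwheel '[[0,0.9,0,0.02,0],[0,1.8,0,0.04,0]]' 40|head -1;python3 -c "
from dock import *
crank();dock(cam('scene'))"
```

```text
clock: 13.05
alpha 3.6870 R 44.0  Ftan(resist) 9.30 Frad 0.15 Fz 8.3 z 0.1007 gap 0.0169 t 13.05
clock: 13.25
alpha 3.7282 R 44.0  Ftan(resist) 7.18 Frad -0.20 Fz 6.8 z 0.1007 gap 0.0169 t 13.25
 jaw top 19 y [146.8 148.6 150.9 154.3 156.7] x [14.4 39.7]
 back top 65 y [222.7 224.9 228.6 232.4 235. ] x [-12.9  45.4]
 case top 55 y [157.7 161.5 170.8 196.5 208.3] x [11.9 29.4]
 lid 93 y [164.6 173.2 183.6 196.6 203.9] x [-2.4 24.3]
```

```bash
python3 -m handwheel '[[0,0.9,0,0.02,0],[0,1.8,0,0.04,0]]' 40|head -1; python3 -c "
from h import *
crank()"; python3 -m handwheel '[[0,0.9,0,0.02,0],[0,1.8,0,0.04,0]]' 40|head -1;python3 -c "
from h import *
crank()"
```

```text
clock: 13.5
alpha 3.7672 R 44.0  Ftan(resist) 9.34 Frad -0.37 Fz 6.9 z 0.1006 gap 0.0166 t 13.50
clock: 13.7
alpha 3.8086 R 44.0  Ftan(resist) 9.24 Frad -0.40 Fz 7.1 z 0.1007 gap 0.0167 t 13.70
```

```bash
python3 -m handwheel '[[0,0.9,0,0.02,0],[0,1.8,0,0.04,0]]' 40|head -1; python3 -c "
from h import *
crank()"
```

```text
clock: 13.9
alpha 3.8494 R 44.1  Ftan(resist) 8.90 Frad -0.13 Fz 7.0 z 0.1006 gap 0.0170 t 13.90
```

```bash
python3 -m handwheel '[[0,0.5,0,0.01,0],[0,0.9,0,0.02,0]]' 40|head -1; python3 -c "
from h import *
crank()"
```

```text
clock: 14.1
alpha 3.8694 R 44.0  Ftan(resist) 9.00 Frad 0.20 Fz 6.9 z 0.1006 gap 0.0166 t 14.10
```

```bash
python3 -m handwheel '[[0,0.5,0,0.01,0],[0,0.9,0,0.02,0]]' 40|head -1; python3 -c "
from h import *
crank()"; python3 -m handwheel '[[0,0.5,0,0.01,0],[0,0.9,0,0.02,0]]' 40|head -1;python3 -c "
from h import *
crank()"
```

```text
clock: 14.3
alpha 3.8903 R 44.0  Ftan(resist) 8.63 Frad 0.30 Fz 6.8 z 0.1007 gap 0.0167 t 14.30
clock: 14.5
alpha 3.9093 R 44.1  Ftan(resist) 7.99 Frad -0.37 Fz 7.0 z 0.1006 gap 0.0166 t 14.50
```

```bash
python3 -m handwheel '[[0,0.5,0,0.01,0],[0,0.9,0,0.02,0]]' 40|head -1; python3 -c "
from h import *
crank()"; python3 -m handwheel '[[0,0.5,0,0.01,0],[0,0.9,0,0.02,0]]' 40|head -1;python3 -c "
from h import *
crank()"
```

```text
clock: 14.7
alpha 3.9298 R 44.1  Ftan(resist) 8.91 Frad -0.99 Fz 6.7 z 0.1006 gap 0.0168 t 14.70
clock: 14.9
alpha 3.9504 R 44.0  Ftan(resist) 8.75 Frad -0.80 Fz 6.7 z 0.1007 gap 0.0169 t 14.90
```

```bash
python3 -m handwheel '[[0,0.9,0,0.02,0],[0,1.8,0,0.04,0]]' 40|head -1; python3 -c "
from h import *
crank()"
```

```text
clock: 15.1
alpha 3.9872 R 44.1  Ftan(resist) 9.62 Frad -0.89 Fz 8.0 z 0.1006 gap 0.0169 t 15.10
```

```bash
python3 -m handwheel '[[0,0.5,0,0.01,0],[0,0.9,0,0.02,0]]' 40|head -1; python3 -c "
from h import *
crank()"; python3 -m handwheel '[[0,0.5,0,0.01,0],[0,0.9,0,0.02,0]]' 40|head -1;python3 -c "
from dock import *
crank();dock(cam('scene'));dock(cam('side'))"
```

```text
clock: 15.3
alpha 3.9987 R 44.1  Ftan(resist) 10.65 Frad -1.12 Fz 8.8 z 0.1006 gap 0.0166 t 15.30
clock: 15.5
alpha 4.0114 R 44.1  Ftan(resist) 12.00 Frad -0.29 Fz 8.7 z 0.1006 gap 0.0171 t 15.50
 jaw top 24 y [149.3 151.1 152.1 154.7 158.7] x [15.6 40.8]
 back top 50 y [223.3 225.  227.8 231.5 234.1] x [ 0.8 46.1]
 case top 44 y [160.6 166.3 179.7 201.5 209.3] x [17.7 29.9]
 lid 40 y [173.5 181.3 191.1 199.  206.3] x [ 9.8 24.8]
 jaw top 43 y [148.9 151.9 154.5 156.5 158.8] x [-39.3  39.1]
 back top 220 y [189.5 206.6 228.9 234.5 237.3] x [-43.6  44.4]
```

```bash
python3 -c "
from h import *
crank()"; python3 -m handwheel '[[0,0.5,0,0.01,0],[0,0.9,0,0.02,0]]' 40|head -1; python3 -c "
from h import *
crank()
for i in range(4): cam('scene');crank()"
```

```text
alpha 4.0119 R 44.1  Ftan(resist) 10.56 Frad -1.24 Fz 10.2 z 0.1006 gap 0.0175 t 15.60
clock: 15.8
alpha 4.0250 R 44.1  Ftan(resist) 10.74 Frad -1.69 Fz 9.2 z 0.1006 gap 0.0169 t 15.80
alpha 4.0250 R 44.1  Ftan(resist) 11.59 Frad -0.39 Fz 9.8 z 0.1005 gap 0.0168 t 15.85
alpha 4.0252 R 44.1  Ftan(resist) 11.48 Frad -0.73 Fz 9.4 z 0.1005 gap 0.0166 t 15.90
alpha 4.0249 R 44.1  Ftan(resist) 11.67 Frad -0.36 Fz 10.0 z 0.1006 gap 0.0168 t 15.95
alpha 4.0240 R 44.1  Ftan(resist) 12.21 Frad -0.14 Fz 9.2 z 0.1005 gap 0.0169 t 16.00
```

```bash
python3 -m handwheel '[[0,0.5,0,0.01,0],[0,0.9,0,0.02,0]]' 40|head -1; python3 -c "
from h import *
crank()
for i in range(5): cam('scene');crank()"
```

```text
clock: 16.2
alpha 4.0371 R 44.2  Ftan(resist) 11.72 Frad -0.07 Fz 9.9 z 0.1005 gap 0.0172 t 16.20
alpha 4.0378 R 44.1  Ftan(resist) 12.56 Frad -1.14 Fz 10.4 z 0.1005 gap 0.0171 t 16.25
alpha 4.0372 R 44.1  Ftan(resist) 11.90 Frad -0.91 Fz 11.1 z 0.1005 gap 0.0170 t 16.30
alpha 4.0378 R 44.1  Ftan(resist) 12.30 Frad 0.26 Fz 9.7 z 0.1005 gap 0.0169 t 16.35
alpha 4.0375 R 44.1  Ftan(resist) 11.05 Frad -0.44 Fz 9.4 z 0.1005 gap 0.0168 t 16.40
alpha 4.0377 R 44.1  Ftan(resist) 12.81 Frad -1.48 Fz 10.2 z 0.1005 gap 0.0167 t 16.45
```

About 12–14 N by force and by angle. I'll unload the tool, open, and retreat up.

```bash
python3 -m handwheel '[[0,-1.5,0,-0.02,0],[0,-3,0,-0.02,0],[0,-3.5,0,-0.02,0],[0,-3.5,0,-0.02,0]]' 40|head -1; python3 -c "
from h import *
crank();go([.58,-.03,.1])"
```

```text
clock: 16.85
alpha 4.0258 R 44.1  Ftan(resist) 6.06 Frad -1.17 Fz 5.6 z 0.1007 gap 0.0171 t 16.85
shift mm [ -9.2 -15.2   0.8] head 1.474 turn None t 16.85 q6 1.5 F [-6.1 -1.1  5.6]
```

Averaging the estimates gives about 11–12 N, so I'll nudge it a little closer to 14 N.

```bash
python3 -m handwheel '[[0,2,0,0.01,0],[0,3.5,0,0.03,0],[0,4.2,0,0.04,0],[0,4.6,0,0.045,0]]' 40|head -1; python3 -c "
from h import *
crank()
for i in range(5): cam('scene');crank()"
python3 -m handwheel '[[0,-1.5,0,-0.02,0],[0,-3,0,-0.02,0],[0,-4.2,0,-0.02,0],[0,-4.2,0,-0.02,0]]' 40|head -1; python3 -c "
from h import *
crank()"
```

```text
clock: 17.25
alpha 4.0597 R 44.2  Ftan(resist) 13.82 Frad -1.89 Fz 11.0 z 0.1005 gap 0.0172 t 17.25
alpha 4.0594 R 44.2  Ftan(resist) 13.62 Frad -1.69 Fz 11.0 z 0.1004 gap 0.0168 t 17.30
alpha 4.0608 R 44.2  Ftan(resist) 12.36 Frad -1.41 Fz 11.6 z 0.1005 gap 0.0169 t 17.35
alpha 4.0603 R 44.2  Ftan(resist) 13.23 Frad -1.48 Fz 11.5 z 0.1005 gap 0.0170 t 17.40
alpha 4.0608 R 44.2  Ftan(resist) 13.27 Frad -1.58 Fz 11.1 z 0.1005 gap 0.0167 t 17.45
alpha 4.0609 R 44.2  Ftan(resist) 13.11 Frad -1.12 Fz 12.3 z 0.1005 gap 0.0168 t 17.50
clock: 17.9
alpha 4.0457 R 44.1  Ftan(resist) 5.99 Frad -2.21 Fz 5.6 z 0.1007 gap 0.0170 t 17.90
```

Now about 15 N. Next: release the remaining load, open, and retreat.

```bash
python3 -m handwheel '[[0,-1.2,0,0,0],[0,-1.8,0,0,0],[0,-1.8,0,0,0.1],[0,-1.8,0,0,0.3],[0,-1.8,0,0,0.6],[0,-1.8,0,0,0.6],[0,-1.8,0,0,0.6],[0,-1.8,0,0,0.6]]' | head -3
python3 -c "
from look import *
go([.58,-.03,.1])"
```

```text
clock: 18.7
tcp_pos: [0.5968, -0.0215, 0.1007]
orientation: [-0.0, 0.748, 0.663, 0.0]
top circle ((596.4681396484375, -22.94989776611328), 9.364538192749023) 1432
arm 11 ((596.7018432617188, -22.12809181213379), (1.2115590572357178, 14.170210838317871), 85.86677551269531)
shift mm [-10.4 -15.7   0.7] head 1.45 turn None t 18.75 q6 1.52 F [0.2 0.  0. ]
```

```bash
python3 -m handwheel '[[0,0,-10,0,0.6],[0,0,-30,0,0.6],[0,0,-70,0,0.6],[0,0,-110,0,0.6],[0,0,-140,0,0.6],[-40,0,-150,0,0.6],[-80,0,-150,0,0.6],[-80,0,-150,0,0.6]]' | head -3
python3 - <<'E'
from dock import *
ims=[]
for n,(r,c) in {'side':(155,170),'scene':(130,205)}.items():
    d=cam(n); dock(d,n); ims.append(cv2.resize(d['color'][r:r+110,c:c+110],(400,400),interpolation=cv2.INTER_CUBIC))
cv2.imwrite('pics/f.png',np.hstack(ims))
E
```

```text
clock: 19.55
tcp_pos: [0.5872, -0.1052, 0.2523]
orientation: [0.002, 0.75, 0.661, 0.0]
side jaw top 41 y [149.8 152.9 155.2 156.6 159.1] x [-40.6  40. ]
side back top 210 y [192.4 208.1 228.9 234.5 236.8] x [-42.2  43.4]
scene jaw top 59 y [150.8 151.7 153.2 156.4 159.4] x [-34.   39.3]
scene back top 99 y [220.9 225.1 228.3 232.1 234.9] x [-44.1  45. ]
scene case top 77 y [160.9 162.7 168.  190.4 210.8] x [-19.3  29.2]
scene lid 155 y [166.8 175.  186.2 198.1 207.3] x [-17.   23.1]
```

View pics/f.png

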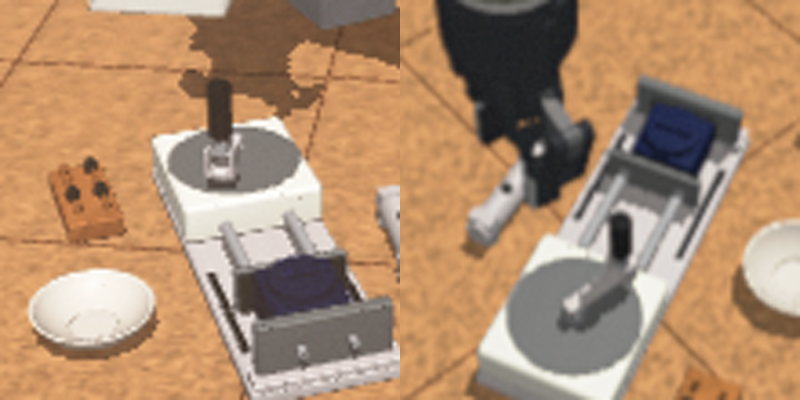

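The handle stands upright at (218,110), and the case sits square between the jaw and the bumper. The gripper is clear and the neighbouring things are undisturbed.

```bash
python3 -c "
from workcell import workorder
print(workorder.hand_in())"
```

```text
the job is handed in; nothing more can be done
None
```

I swung the handle fully upright, cranked clockwise until the case was clamped square against the bumper, let go with the gripper clear, and handed the job in at about 20 s; the clamp force is about 15 N, estimated from wrist force and crank angle.

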